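Put the desk caddy in order and hold it up

ROBOT

A 6-joint arm with a two-finger parallel gripper is mounted at the origin on a cart in front of the work surface, level with it; the furniture and walls round the work are solid. World frame = base frame: x ahead of the robot, y to its left, z up, the work surface at z = 0. Lengths are in m, angles in rad, forces in N, time in s.
With the tool pointing down it reaches from about 0.35 to 0.975 m from the base axis. Payload 4.9 kg.
Tool frame: the origin (TCP) lies between the finger pads, 19 mm behind the fingertips; this is the grasp point; z points along the fingers, y is the line along which they close (so a half turn about z gives the same grasp; the last joint's range is limited). The gripper opens to 85 mm and grips with 20 to 120 N. Pads are 22 mm wide; open, the fingers measure 114 mm over their backs; the gripper's body (76 mm by 85 mm) begins 54 mm behind the grasp point. The pads swing forward as they close: fully open they stand 13 mm farther back than shut.
Start: joints at [1.183, 0.053, 1.613, -0, 1.476, -0.119], TCP at [0.166, 0.603, 0.25] pointing down, gripper open.
Joint ranges: [-3.01, 3.01], [-1.01, 2.22], [0.06, 2.58], [-1.02, 4.17], [0.09, 2.62], [-3.14, 3.14]. Speed limits (rad/s): [2.57, 2.57, 3.14, 3.14, 3.14, 3.14].

INTERFACE

Orientations are given as a rotation vector (axis times angle).
In Python, from station import ctrl, viewer, telemetry, finish_job gives the robot as it stands (ctrl), with the cameras (viewer), the job as plain functions and the readings (telemetry).
- The arm moves only by the tool step_hand, called as name([rows], argument=value, ...), one row to a line, values as JSON. Schema: {"type":"object","properties":{"motion":{"type":"array","items":{"type":"array","items":{"type":"number"},"minItems":7,"maxItems":7},"minItems":1,"maxItems":20},"force":{"type":"number"},"only":{"type":"string"},"quiet":{"type":"boolean"},"lines":{"type":"string"}},"required":["motion"],"additionalProperties":false}. motion is a list of rows, 1 to 20 of them, each of 7 numbers: the finger opening in m, then dx, dy, dz in m, then a rotation vector rx, ry, rz in rad; each row is the pose to reach, as a shift and turn from the pose commanded when the call began, along the tool's axes at that moment; what a row does not reach only later rows make up. A row lasts 1/12 s, in which the tool goes at most 0.0417 m and 0.125 rad, less where a joint would pass 70% of its speed; a pose out of reach is approached as far as the arm can. The fingers move at their own pace and stop on an object; force is the grip in N (left out, the last holds). Time passes only in rows, so rows that do not move let the fingers close. The tool returns the time, the measured TCP pose, the force, the opening and the grip force at its end. only (a regular expression) keeps the lines of the reply that match it, lines (a string "A,B") keeps lines A to B, and quiet returns only ok. Input that does not fit is refused with a message, and nothing moves.
- telemetry.get_obs(): the state, without advancing time (a new reading comes with each control period).
- viewer.get_image(name): name is "scene" or "top" or "wrist"; returns the picture (420x560x3 uint8, red, green, blue); there is no depth.
- viewer.camera_params(name): a dict with "fx", "fy", "cx", "cy" (pixels), "T" (4x4, takes a point from camera to world coordinates); the wrist camera has in their place "tool_from_camera" (4x4, takes a point from camera to tool coordinates, whose origin is the TCP and whose axes are the flange's). Camera axes: x right, y down, z forward; pixel columns grow to the right and rows downward; lengths in m; the calibration is good to about 2 mm. A picture is of the moment at which its call begins: read the wrist's pose just before it. camera_params takes no time and is no camera call.
- finish_job(): hands the job in; it is judged then, once.
The state is a dict: "t": time; "q": joint angles; "dq": joint speeds; "effort": joint torques, N m; "tool_pos": TCP position; "tool_rot": TCP orientation; "contact_force": force on the tool from outside, world axes, zero at the start; "wrist_torque": the same for the moment, N m; "opening": finger opening in m; "grip_force": force on a finger pad.
Only numpy, scipy, OpenCV 4.12 (cv2) and the standard library are available. Lean on these libraries where they do the work, as an engineer would, in place of code of your own. Each camera call takes 0.05 s, during which the arm holds its last target. There are 200 camera calls.

TASK

The glue stick and the correction fluid bottle stand in each other's wells in the grey desk caddy. With the caddy standing on the desk, swap them, so that the glue stick with the orange cap stands upright in the orange well and the bottle with the blue cap in the blue well; then take the caddy by its handle, lift it straight up until it is about 15 cm clear of the desk, keeping it level, and finish while still holding it there, level and still, with both things in their wells. Leave the other things on the desk where they are.

Things in the scene. Friction and masses are not known exactly. Their poses are not given: they have to be found in the camera images.
- caddy: grey desk caddy, loose on the desk, turned any way, 80 (x) x 232 (y) mm in plan, 0.25 to 0.5 kg empty. Origin: centre of its underside; z up, y along its length. An open well at each end, orange at y = +80 mm, blue at y = -80 mm; between them a carrying handle up to 151 mm high. Its balance point is close to the middle
- orange_well (a point): centre of the floor of the orange well, 9 mm above the caddy's underside; axes as the caddy's. The well is 38 (x) x 46 (y) mm inside, 20 mm deep, walls 4 mm, its rim 29 mm above the desk. The glue stick belongs here
- blue_well (a point): centre of the floor of the blue well, 9 mm above the caddy's underside; axes as the caddy's. Same size as the orange well. The correction fluid belongs here
- handle (a point): centre of the caddy's handle bar, 140 mm above its underside; axes as the caddy's. Black flat-sided bar, 72 mm long along x, 14 mm thick along y, 22 mm high, on two steel posts at x = +-26 mm; pinch it across y
- glue_stick: glue stick, white barrel and orange cap, round, 28 mm across, 88 mm tall, about 35 g; starts upright in the blue well. Origin: centre of its underside, z up. The desk at x 0.45 to 0.55 m, y 0.29 to 0.34 m is always free for setting one thing down for a while
- fluid_bottle: correction fluid bottle, white flat body 22 (x) x 36 (y) mm and 55 mm high, blue round cap 17 mm across above it to 77 mm, about 45 g; starts upright in the orange well, its x within 0.1 rad of the caddy's x. Origin: centre of its underside, z up
- mouse: black computer mouse, 105x58x38 mm; bystander, to be left alone. Origin: centre of its underside
- calculator: black desk calculator lying flat, 165x105x21 mm; bystander, to be left alone. Origin: centre of its underside
- red_marker: red and white felt marker lying down, 18x128x20 mm; bystander, to be left alone. Origin: centre of its underside
- eraser: white eraser in a blue sleeve, 23x55x12 mm; bystander, to be left alone. Origin: centre of its underside

How it is judged:
By the outcome, as a careful person would: the job done as asked, in the order asked, and still so for the second after the job is handed in, while the arm keeps its last pose, push and grip.
It also fails if it takes over 72 s, if anything falls off the work surface, if the arm or the gripper's body presses on something with over 40 N, if the wrist force passes 120 N, or if a joint passes its speed limit or range.

## Working session

There is one attempt and no reset: what is moved stays moved. The work goes in short steps, Python scripts to look and compute and a tool call to move; the robot and the scene stay as the last step left them, time stands still between calls to the robot, and variables do not carry over. Pictures are saved under pics/ and viewed, at most 10 in all, crops included, and the job is handed in when it is done.

```bash
ls; mkdir -p pics; python3 - <<'E'
from station import ctrl, viewer, telemetry, finish_job
import cv2,numpy as np
o=telemetry.get_obs();print({k:np.round(v,3) for k,v in o.items()})
for n in("top","scene"):
    im=viewer.get_image(n);cv2.imwrite(f"pics/{n}0.png",im[:,:,::-1])
    p=viewer.camera_params(n);print(n,p['fx'],p['cx'],p['cy'],np.round(p['T'],3).tolist())
print(np.round(viewer.camera_params('wrist')['tool_from_camera'],3).tolist(),viewer.camera_params('wrist')['fx'])
E
```

```text
pics
station.py
{'t': np.float64(0.0), 'q': array([ 1.183,  0.053,  1.614, -0.   ,  1.476, -0.119]), 'dq': array([-0.   ,  0.001,  0.001, -0.   , -0.002, -0.001]), 'effort': array([-1.0000e-03, -3.9368e+01, -3.7018e+01, -0.0000e+00,  7.0000e-03,
        0.0000e+00]), 'tool_pos': array([0.166, 0.602, 0.249]), 'tool_rot': array([-4.210e-01, -3.113e+00,  3.000e-03]), 'contact_force': array([0.075, 0.548, 1.134]), 'wrist_torque': array([ 0.025, -0.081, -0.042]), 'grip_force': np.float64(0.0), 'opening': np.float64(0.085)}
top 469.16383351226074 284.14982562988234 204.58702923440143 [[-0.025, -0.993, 0.112, 0.471], [-1.0, 0.024, -0.016, 0.224], [0.013, -0.113, -0.994, 1.035], [0.0, 0.0, 0.0, 1.0]]
scene 449.1070573135032 275.01530829550853 212.2667272240975 [[0.693, -0.549, 0.468, 0.181], [-0.721, -0.534, 0.442, -0.149], [0.008, -0.643, -0.766, 0.757], [0.0, 0.0, 0.0, 1.0]]
[[-0.0, -0.955, -0.295, 0.074], [1.0, 0.0, -0.001, 0.0], [0.001, -0.295, 0.955, -0.124], [0.0, 0.0, 0.0, 1.0]] 374.3210025497812
```

View pics/top0.png

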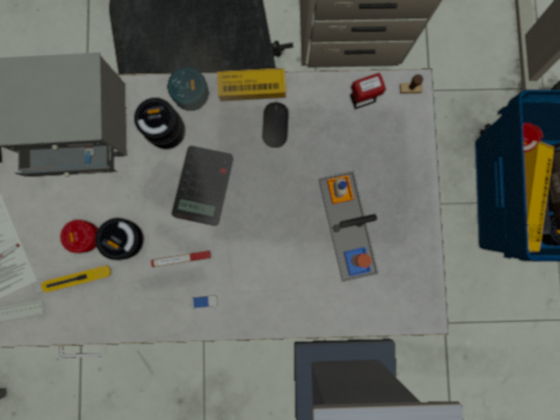

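View pics/scene0.png

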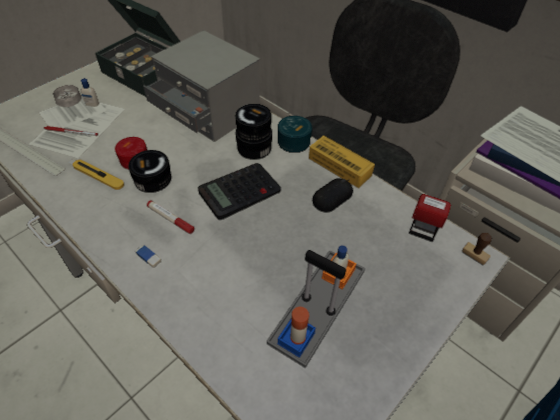

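Top view: the caddy is centred near (348,226), with the orange well and blue-capped bottle at (341,189), the blue well and orange-capped glue stick at (357,262), and the handle at (354,222). In the scene view the glue cap is at (300,318), the bottle cap at (342,252) and the handle at (325,264).

```bash
cat > h.py <<'E'
import cv2,numpy as np
from station import ctrl, viewer, telemetry, finish_job
from scipy.spatial.transform import Rotation as R
def cam(n):
    p=viewer.camera_params(n)
    if n=='wrist':
        o=telemetry.get_obs();T=np.eye(4);T[:3,:3]=R.from_rotvec(o['tool_rot']).as_matrix();T[:3,3]=o['tool_pos']
        p['T']=T@p['tool_from_camera']
    return p
def ray(p,uv):
    uv=np.atleast_2d(uv).astype(float)
    d=np.c_[(uv[:,0]-p['cx'])/p['fx'],(uv[:,1]-p['cy'])/p['fy'],np.ones(len(uv))]@p['T'][:3,:3].T
    return p['T'][:3,3],d
def plane(p,uv,z):
    c,d=ray(p,uv);return c+d*((z-c[2])/d[:,2])[:,None]
def tri(ps,uvs):
    A=np.zeros((3,3));b=np.zeros(3)
    for p,uv in zip(ps,uvs):
        c,d=ray(p,uv);d=d[0]/np.linalg.norm(d[0]);M=np.eye(3)-np.outer(d,d);A+=M;b+=M@c
    x=np.linalg.solve(A,b);return x
def blobs(im,kind,roi,mn=15):
    h=cv2.cvtColor(im,cv2.COLOR_RGB2HSV)
    lo,hi={'blue':((100,110,50),(128,255,255)),'orange':((4,110,90),(22,255,255)),'black':((0,0,0),(180,255,60))}[kind]
    m=cv2.inRange(h,lo,hi);k=np.zeros_like(m);x0,y0,x1,y1=roi;k[y0:y1,x0:x1]=255;m&=k
    n,l,s,c=cv2.connectedComponentsWithStats(m)
    return [(s[i,4],c[i],s[i,:4],(l==i)) for i in range(1,n) if s[i,4]>=mn]
E
python3 - <<'E'
from h import *
for n,roi in(("top",(310,165,390,290)),("scene",(255,230,375,370))):
    im=cv2.imread(f"pics/{n}0.png")[:,:,::-1].copy();p=cam(n)
    h=cv2.cvtColor(im,cv2.COLOR_RGB2HSV)
    for k in('blue','orange','black'):
        for a,c,s,m in blobs(im,k,roi): 
            v=np.argwhere(m)[:,::-1]; print(n,k,a,c.round(1),s,h[m].mean(0).round(),cv2.minAreaRect(plane(p,v,.029)[:,:2].astype(np.float32)))
    x0,y0,x1,y1=roi
    cv2.imwrite(f"pics/{n}crop.png",cv2.resize(im[y0:y1,x0:x1,::-1],None,fx=4,fy=4,interpolation=cv2.INTER_CUBIC))
E
```

```text
top blue 33 [342.1 184.5] [339 182   7   6] [110. 158.  93.] ((0.6255842447280884, 0.08194449543952942), (0.01315494067966938, 0.010980700142681599), 88.65238189697266)
top blue 303 [355.1 261.9] [345 248  26  27] [109. 153. 129.] ((0.459624707698822, 0.056103140115737915), (0.052667297422885895, 0.04575434327125549), 10.851737022399902)
top orange 383 [339.8 190. ] [327 175  27  29] [ 16. 206. 138.] ((0.6158670783042908, 0.08683636784553528), (0.05681546404957771, 0.04914340749382973), 11.18078327178955)
top orange 145 [363.4 260. ] [357 254  14  13] [  8. 158. 129.] ((0.4617253541946411, 0.04241928458213806), (0.027806103229522705, 0.02546709217131138), 87.5359115600586)
top black 284 [355.1 221.6] [333 215  43  16] [28. 11. 42.] ((0.5424456000328064, 0.058458514511585236), (0.01944059692323208, 0.0945766419172287), 11.805289268493652)
scene blue 72 [342.2 250.8] [338 246   9  12] [110. 157.  77.] ((0.6463157534599304, 0.10495200753211975), (0.026180900633335114, 0.016153210774064064), 61.655967712402344)
scene blue 544 [294.5 339.6] [278 320  38  37] [109. 195.  98.] ((0.451276898
[... 941 characters left out ...]
 9.519079208374023)
scene black 37 [340.1 254.7] [337 250   8   9] [108. 152.  49.] ((0.6350670456886292, 0.10479757934808731), (0.01821538433432579, 0.012015077285468578), 85.83418273925781)
scene black 60 [305.2 296.9] [300 289  11  13] [23. 11. 38.] ((0.5193968415260315, 0.09243398159742355), (0.02295858971774578, 0.017058812081813812), 78.45450592041016)
scene black 56 [330.1 311.3] [326 306  10  10] [33. 10. 35.] ((0.5287528038024902, 0.04001466557383537), (0.017824500799179077, 0.016085628420114517), 39.69742202758789)
scene black 69 [286.1 354.3] [267 342  39  25] [26.  7. 51.] ((0.4141787886619568, 0.04313090071082115), (0.0026656268164515495, 0.07525475323200226), 11.40544605255127)
```

View pics/topcrop.png

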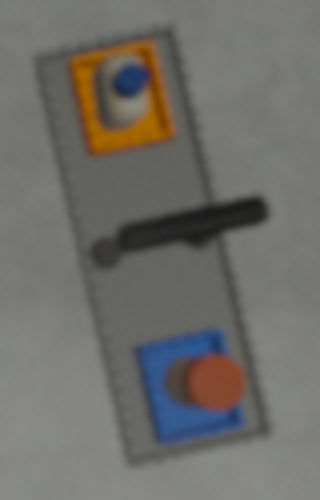

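The crop shows the orange well with the bottle, blue cap near (130,80), and the blue well with the glue cap at (217,382). The handle runs across the middle from (120,240) to (265,208).

```bash
python3 - <<'E'
from h import *
P={n:cam(n) for n in("top","scene")}
print('glue cap',tri([P['top'],P['scene']],[(363.4,260),(300.3,316.8)]), 'plane top', plane(P['top'],(363.8,259.8),.097))
print('bot cap',tri([P['top'],P['scene']],[(342.1,184.5),(342.2,250.8)]), plane(P['top'],(342.1,184.5),.086))
print('handle',tri([P['top'],P['scene']],[(355.1,220.6),(324.9,264.3)]))
print('blue well',tri([P['top'],P['scene']],[(357.5,261.0),(296.5,338)]))
g=plane(P['top'],(363.8,259.8),.097)[0]
o=telemetry.get_obs();Rt=R.from_rotvec(o['tool_rot']).as_matrix()
print(Rt.round(3)); print('shift to glue z=.25', Rt.T@(np.array([g[0],g[1],.25])-o['tool_pos']))
E
```

```text
glue cap [0.46101556 0.0534536  0.08284236] plane top [[0.46271139 0.05412015 0.097     ]]
bot cap [0.61751126 0.08922892 0.07524329] [[0.61681096 0.08981826 0.086     ]]
handle [0.53872709 0.0738468  0.13172618]
blue well [0.45783134 0.05332226 0.00727495]
[[-0.964  0.266 -0.001]
 [ 0.266  0.964 -0.002]
 [ 0.    -0.002 -1.   ]]
shift to glue z=.25 [-4.31791319e-01 -4.49379405e-01 -4.12182078e-04]
```

step_hand([
  [0.085, -0.432, -0.449, 0, 0, 0, -0.462],
  [0.085, -0.432, -0.449, 0, 0, 0, -0.462],
  [0.085, -0.432, -0.449, 0, 0, 0, -0.462],
  [0.085, -0.432, -0.449, 0, 0, 0, -0.462],
  [0.085, -0.432, -0.449, 0, 0, 0, -0.462],
  [0.085, -0.432, -0.449, 0, 0, 0, -0.462],
  [0.085, -0.432, -0.449, 0, 0, 0, -0.462],
  [0.085, -0.432, -0.449, 0, 0, 0, -0.462],
  [0.085, -0.432, -0.449, 0, 0, 0, -0.462],
  [0.085, -0.432, -0.449, 0, 0, 0, -0.462],
  [0.085, -0.432, -0.449, 0, 0, 0, -0.462],
  [0.085, -0.432, -0.449, 0, 0, 0, -0.462],
  [0.085, -0.432, -0.449, 0, 0, 0, -0.462],
  [0.085, -0.432, -0.449, 0, 0, 0, -0.462],
  [0.085, -0.432, -0.449, 0, 0, 0, -0.462],
  [0.085, -0.432, -0.449, 0, 0, 0, -0.462],
  [0.06, -0.432, -0.449, 0, 0, 0, -0.462],
  [0.06, -0.432, -0.449, 0, 0, 0, -0.462],
  [0.06, -0.432, -0.449, 0, 0, 0, -0.462],
], force=40)

```text
t: 1.68
tool_pos: [0.4627, 0.0558, 0.2496]
tool_rot: [0.305, -3.126, -0.001]
contact_force: [-0.5, 0.1, 0.3]
opening: 0.0603
grip_force: 0.0
```

```bash
python3 - <<'E'
from h import *
p=cam('wrist');im=viewer.get_image('wrist');cv2.imwrite('pics/w1.png',im[:,:,::-1]);np.savez('w1.npz',T=p['T'])
for k in('blue','orange'):
    for a,c,s,m in blobs(im,k,(0,0,560,420),150):
        v=np.argwhere(m)[:,::-1];print(k,a,c.round(1),s,[(z,np.round(cv2.minAreaRect(plane(p,v,z)[:,:2].astype(np.float32))[0],4),np.round(cv2.minAreaRect(plane(p,v,z)[:,:2].astype(np.float32))[1],4)) for z in(.029,.086,.097)])
E
```

```text
blue 313 [ 43.3 192.7] [ 39 125   9 138] [(0.029, array([ 0.5231, -0.1636]), array([0.0024, 0.1379])), (0.086, array([ 0.5011, -0.1297]), array([0.002 , 0.1151])), (0.097, array([ 0.4969, -0.1231]), array([0.0019, 0.1107]))]
blue 1251 [284.5 164.2] [258 147  49  56] [(0.029, array([0.4582, 0.0551]), array([0.0521, 0.0441])), (0.086, array([0.447 , 0.0528]), array([0.0435, 0.0368])), (0.097, array([0.4448, 0.0524]), array([0.0418, 0.0354]))]
blue 252 [283.6 357.3] [277 344  15  24] [(0.029, array([0.6539, 0.096 ]), array([0.0297, 0.0154])), (0.086, array([0.6102, 0.0869]), array([0.0248, 0.0128])), (0.097, array([0.6018, 0.0852]), array([0.0239, 0.0123]))]
orange 1082 [279.4 193.6] [263 173  35  40] [(0.029, array([0.4753, 0.0565]), array([0.038 , 0.0324])), (0.086, array([0.4612, 0.054 ]), array([0.0317, 0.027 ])), (0.097, array([0.4585, 0.0535]), array([0.0305, 0.026 ]))]
orange 551 [281.5 297.1] [260 291  44  13] [(0.029, array([0.5839, 0.0794]), array([0.014 , 0.0447])), (0.086, array([0.5518, 0.0731]), array([0.0116, 0.0373])), (0.097, array([0.5456, 0.0719]), array([0.0112, 0.0359]))]
orange 161 [266.2 338.7] [260 332  13  14] [(0.029, array([0.6363, 0.0727]), array([0.0163, 0.0129])), (0.086, array([0.5956, 0.0675]), array([0.0136, 0.0108])), (0.097, array([0.5877, 0.0665]), array([0.0131, 0.0104]))]
```

View pics/w1.png

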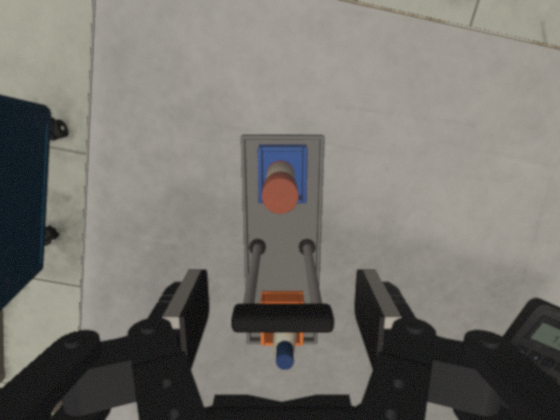

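The wrist view shows the caddy square to the tool. The glue cap is at (280,195) in the blue well, the handle at (283,318) and the bottle cap at (285,355).

```bash
python3 - <<'E'
from h import *
t=cam('top');w=cam('wrist')
print('glue cap top',tri([t,w],[(363.8,259.8),(280,195.5)]));print('bottle cap',tri([t,w],[(342.1,184.5),(284,355)]));print('well rim',tri([t,w],[(357.2,261),(282.7,174.5)]))
print('handle', tri([t,w],[(355.1,220.6),(283,318)]))
E
```

```text
glue cap top [0.46222422 0.05386291 0.09261805]
bottle cap [0.61833213 0.08858871 0.07501561]
well rim [0.45933589 0.0555654  0.02323911]
handle [0.53898103 0.07342235 0.13685895]
```

step_hand([
  [0.06, 0.002, -0.001, 0.185, 0, 0, 0],
  [0.06, 0.002, -0.001, 0.185, 0, 0, 0],
  [0.06, 0.002, -0.001, 0.185, 0, 0, 0],
  [0.06, 0.002, -0.001, 0.185, 0, 0, 0],
  [0.06, 0.002, -0.001, 0.185, 0, 0, 0],
  [0.06, 0.002, -0.001, 0.185, 0, 0, 0],
  [0.06, 0.002, -0.001, 0.185, 0, 0, 0],
  [0.0, 0.002, -0.001, 0.185, 0, 0, 0],
  [0.0, 0.002, -0.001, 0.185, 0, 0, 0],
  [0.0, 0.002, -0.001, 0.185, 0, 0, 0],
  [0.0, 0.002, -0.001, 0.185, 0, 0, 0],
  [0.0, 0.002, -0.001, 0.185, 0, 0, 0],
  [0.0, 0.002, -0.001, 0.185, 0, 0, 0],
  [0.0, 0.002, -0.001, 0.185, 0, 0, 0],
], force=30)

```text
t: 2.9
tool_pos: [0.4636, 0.0538, 0.0677]
tool_rot: [-0.302, 3.122, 0.0]
contact_force: [0.4, 1.3, 6.2]
opening: 0.0277
grip_force: 29.3
```

step_hand([
  [0, 0, 0, -0.13, 0, 0, 0],
  [0, 0, 0, -0.13, 0, 0, 0],
  [0, 0, 0, -0.13, 0, 0, 0],
  [0, 0, 0, -0.13, 0, 0, 0],
  [0, -0.086, 0.249, -0.13, 0, 0, 0],
  [0, -0.086, 0.249, -0.13, 0, 0, 0],
  [0, -0.086, 0.249, -0.13, 0, 0, 0],
  [0, -0.086, 0.249, -0.13, 0, 0, 0],
  [0, -0.086, 0.249, -0.13, 0, 0, 0],
  [0, -0.086, 0.249, -0.13, 0, 0, 0],
  [0, -0.086, 0.249, -0.13, 0, 0, 0],
  [0, -0.086, 0.249, -0.13, 0, 0, 0],
  [0, -0.086, 0.249, -0.03, 0, 0, 0],
  [0, -0.086, 0.249, -0.03, 0, 0, 0],
  [0, -0.086, 0.249, -0.03, 0, 0, 0],
  [0, -0.086, 0.249, -0.0, 0, 0, 0],
  [0, -0.086, 0.249, 0, 0, 0, 0],
  [0, -0.086, 0.249, 0, 0, 0, 0],
])

```text
t: 4.4
tool_pos: [0.4972, 0.3127, 0.064]
tool_rot: [0.301, -3.124, 0.003]
contact_force: [0.8, -0.0, -0.3]
opening: 0.0276
grip_force: 29.7
```

step_hand([
  [0, 0, 0, 0.003, 0, 0, 0],
  [0, 0, 0, 0.005, 0, 0, 0],
  [0, 0, 0, 0.005, 0, 0, 0],
  [0, 0, 0, 0.005, 0, 0, 0],
])

```text
t: 4.73
tool_pos: [0.4987, 0.3146, 0.0613]
tool_rot: [-0.303, 3.125, 0.001]
contact_force: [0.6, 0.7, -0.5]
opening: 0.0276
grip_force: 29.7
```

step_hand([
  [0, 0, 0, 0.002, 0, 0, 0],
  [0, 0, 0, 0.004, 0, 0, 0],
  [0, 0, 0, 0.004, 0, 0, 0],
  [0, 0, 0, 0.004, 0, 0, 0],
])

```text
t: 5.07
tool_pos: [0.4994, 0.3151, 0.0584]
tool_rot: [-0.303, 3.124, 0.001]
contact_force: [-1.3, -1.4, 8.4]
opening: 0.0279
grip_force: 30.1
```

step_hand([
  [0.06, 0, 0, 0, 0, 0, 0],
  [0.06, 0, 0, 0, 0, 0, 0],
  [0.06, 0, 0, 0, 0, 0, 0],
  [0.06, 0, 0, -0.17, 0, 0, 0],
  [0.06, 0, 0, -0.17, 0, 0, 0],
  [0.06, 0, 0, -0.17, 0, 0, 0],
  [0.06, 0, 0, -0.17, 0, 0, 0],
  [0.06, -0.072, -0.245, -0.17, 0, 0, 0],
  [0.06, -0.072, -0.245, -0.17, 0, 0, 0],
  [0.06, -0.072, -0.245, -0.17, 0, 0, 0],
  [0.06, -0.072, -0.245, -0.17, 0, 0, 0],
  [0.06, -0.072, -0.245, -0.17, 0, 0, 0],
  [0.06, -0.072, -0.245, -0.17, 0, 0, 0],
  [0.06, -0.072, -0.245, -0.17, 0, 0, 0],
  [0.06, -0.072, -0.245, -0.17, 0, 0, 0],
  [0.06, -0.072, -0.245, -0.17, 0, 0, 0],
  [0.06, -0.072, -0.245, -0.17, 0, 0, 0],
])

```text
t: 6.48
tool_pos: [0.6151, 0.089, 0.2256]
tool_rot: [0.305, -3.126, -0.001]
contact_force: [0.1, 0.8, -0.9]
opening: 0.0598
grip_force: 0.0
```

```bash
python3 - <<'E'
from h import *
p=cam('wrist');im=viewer.get_image('wrist');cv2.imwrite('pics/w2.png',im[:,:,::-1]);np.savez('w2.npz',T=p['T'])
for k,z in(('blue',.086),('orange',.029)):
    for a,c,s,m in blobs(im,k,(0,0,560,420),150):
        v=np.argwhere(m)[:,::-1];r=cv2.minAreaRect(plane(p,v,z)[:,:2].astype(np.float32));print(k,a,c.round(1),s,np.round(r[0],4),np.round(r[1],4),r[2])
E
```

```text
blue 1120 [278.3   9.1] [249   0  59  22] [0.4917 0.0622] [0.0119 0.0365] 11.131559371948242
blue 458 [ 14.  102.5] [ 11  19   7 167] [ 0.5839 -0.1022] [0.0022 0.1111] 87.97662353515625
orange 2059 [276.5 178.7] [252 152  53  64] [0.6144 0.0858] [0.0563 0.0459] 11.14712142944336
orange 294 [352.3 392.1] [339 384  26  22] [0.8217 0.2028] [0.0252 0.0245] 89.42192077636719
orange 160 [438.2 416.6] [425 411  32   9] [0.8293 0.3055] [0.0108 0.0334] 11.167734146118164
```

View pics/w2.png

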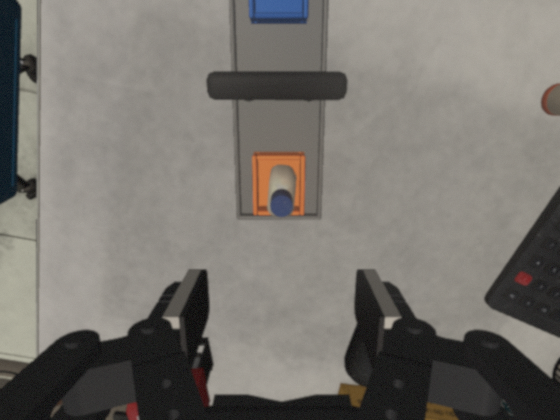

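The bottle stands in the orange well with its cap at (282,203) and its body behind it at (283,180). The glue stick stands at the right edge, (555,100).

```bash
python3 - <<'E'
from h import *
p=cam('wrist');c=tri([p,cam('top')],[(282,203),(342.1,184.5)]);print('tri',c)
b=plane(p,(282,203),.080)[0];o=telemetry.get_obs();Rt=R.from_rotvec(o['tool_rot']).as_matrix()
print(b,Rt.T@(np.array([b[0],b[1],.051])-o['tool_pos']))
E
```

```text
tri [0.61718394 0.08929755 0.0797169 ]
[0.61649632 0.0896256  0.08      ] [-1.61815781e-03 -1.11803883e-05  1.74683998e-01]
```

step_hand([
  [0.06, -0.002, 0, 0.174, 0, 0, 0],
  [0.06, -0.002, 0, 0.174, 0, 0, 0],
  [0.06, -0.002, 0, 0.174, 0, 0, 0],
  [0.06, -0.002, 0, 0.174, 0, 0, 0],
  [0.06, -0.002, 0, 0.174, 0, 0, 0],
  [0.06, -0.002, 0, 0.174, 0, 0, 0],
  [0.06, -0.002, 0, 0.174, 0, 0, 0],
  [0.06, -0.002, 0, 0.174, 0, 0, 0],
  [0.0, -0.002, 0, 0.174, 0, 0, 0],
  [0.0, -0.002, 0, 0.174, 0, 0, 0],
  [0.0, -0.002, 0, 0.174, 0, 0, 0],
  [0.0, -0.002, 0, 0.174, 0, 0, 0],
  [0.0, -0.002, 0, 0.174, 0, 0, 0],
  [0.0, -0.002, 0, 0.174, 0, 0, 0],
  [0.0, -0.002, 0, 0.174, 0, 0, 0],
], force=30)

```text
t: 7.78
tool_pos: [0.6189, 0.0883, 0.0541]
tool_rot: [-0.302, 3.124, 0.0]
contact_force: [-1.4, 0.4, 6.3]
opening: 0.0216
grip_force: 31.2
```

step_hand([
  [0, 0, 0, -0.18, 0, 0, 0],
  [0, 0, 0, -0.18, 0, 0, 0],
  [0, 0, 0, -0.18, 0, 0, 0],
  [0, 0, 0, -0.18, 0, 0, 0],
  [0, 0, 0, -0.18, 0, 0, 0],
  [0, 0.162, -0.002, -0.18, 0, 0, 0],
  [0, 0.162, -0.002, -0.18, 0, 0, 0],
  [0, 0.162, -0.002, -0.18, 0, 0, 0],
  [0, 0.162, -0.002, -0.18, 0, 0, 0],
  [0, 0.162, -0.002, -0.18, 0, 0, 0],
  [0, 0.162, -0.002, -0.18, 0, 0, 0],
  [0, 0.162, -0.002, -0.18, 0, 0, 0],
  [0, 0.162, -0.002, -0.18, 0, 0, 0],
])

```text
t: 8.87
tool_pos: [0.4601, 0.0552, 0.2325]
tool_rot: [-0.303, 3.126, -0.0]
contact_force: [-0.8, -0.6, -0.3]
opening: 0.0211
grip_force: 30.4
```

```bash
python3 - <<'E'
from h import *
p=cam('wrist');o=telemetry.get_obs();im=viewer.get_image('wrist');cv2.imwrite('pics/w3.png',im[:,:,::-1])
for k,z in(('blue',.029),('orange',.029)):
    for a,c,s,m in blobs(im,k,(0,0,560,420),150):
        v=np.argwhere(m)[:,::-1];r=cv2.minAreaRect(plane(p,v,z)[:,:2].astype(np.float32));print(k,a,c.round(1),s,np.round(r[0],4),np.round(r[1],4),r[2])
t=cam('top');im=viewer.get_image('top')
for k in('blue','orange'):
    for a,c,s,m in blobs(im,k,(310,165,390,290)):
        v=np.argwhere(m)[:,::-1];print('top',k,a,c.round(1),cv2.minAreaRect(plane(t,v,.029)[:,:2].astype(np.float32)))
E
```

```text
blue 198 [ 39.3 168.7] [ 37 126   6  86] [ 0.4894 -0.1579] [0.0023 0.078 ] 88.15145111083984
blue 2840 [282.5 180. ] [258 151  50  59] [0.4575 0.055 ] [0.0527 0.0444] 11.07640552520752
blue 2708 [277.4 344.3] [251 303  57  74] [0.6227 0.0859] [0.085  0.0574] 1.2268623113632202
top blue 230 [355.9 254.4] ((0.4740906059741974, 0.057815589010715485), (0.02451794035732746, 0.04794272780418396), 6.047949314117432)
top orange 583 [340.  189.2] ((0.6154360175132751, 0.08669444918632507), (0.05685608461499214, 0.04903240501880646), 11.179939270019531)
top orange 175 [387.8 261.4] ((0.45438915491104126, -0.008621655404567719), (0.006455139722675085, 0.11017957329750061), 87.13482666015625)
```

View pics/w3.png

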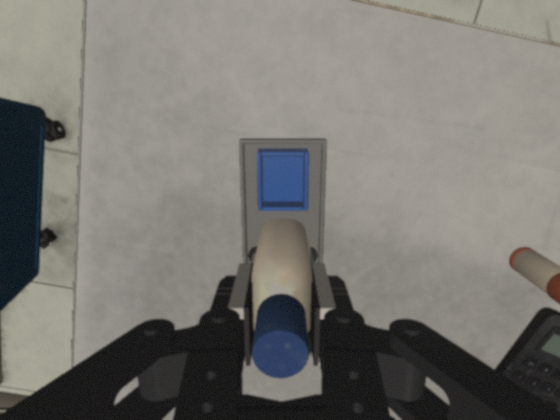

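The blue well is clear and empty at (283,180). The bottle hangs upright in the fingers, its base edge at (282,220) and its cap top near (280,345).

```bash
python3 - <<'E'
from h import *
p=cam('wrist');o=telemetry.get_obs();Rt=R.from_rotvec(o['tool_rot']).as_matrix()
for uv,z in(((282,220),.1875),((280,347),.2645),((283,180),.029)): q=plane(p,uv,z)[0];print(q.round(4),(Rt.T@(q-o['tool_pos'])).round(4))
E
```

```text
[0.4421 0.0516 0.1875] [ 0.0184 -0.      0.0448]
[0.4549 0.0535 0.2645] [ 0.0055 -0.0006 -0.0322]
[0.4566 0.0554 0.029 ] [0.0035 0.0009 0.2033]
```

step_hand([
  [0, 0.001, 0.001, 0.15, 0, 0, 0],
  [0, 0.001, 0.001, 0.15, 0, 0, 0],
  [0, 0.001, 0.001, 0.15, 0, 0, 0],
  [0, 0.001, 0.001, 0.15, 0, 0, 0],
  [0, 0.001, 0.001, 0.15, 0, 0, 0],
  [0, 0.001, 0.001, 0.165, 0, 0, 0],
  [0, 0.001, 0.001, 0.174, 0, 0, 0],
  [0, 0.001, 0.001, 0.174, 0, 0, 0],
  [0, 0.001, 0.001, 0.174, 0, 0, 0],
  [0, 0.001, 0.001, 0.176, 0, 0, 0],
  [0, 0.001, 0.001, 0.176, 0, 0, 0],
])

```text
t: 9.88
tool_pos: [0.4589, 0.0559, 0.0572]
tool_rot: [-0.303, 3.125, -0.0]
contact_force: [0.2, -0.1, -0.1]
opening: 0.021
grip_force: 30.4
```

step_hand([
  [0, 0, 0, 0.002, 0, 0, 0],
  [0, 0, 0, 0.003, 0, 0, 0],
  [0, 0, 0, 0.003, 0, 0, 0],
  [0, 0, 0, 0.004, 0, 0, 0],
  [0, 0, 0, 0.004, 0, 0, 0],
])

```text
t: 10.3
tool_pos: [0.4589, 0.056, 0.054]
tool_rot: [-0.303, 3.126, 0.0]
contact_force: [-3.9, 0.6, 10.4]
opening: 0.0214
grip_force: 31.5
```

step_hand([
  [0.06, 0, 0, 0, 0, 0, 0],
  [0.06, 0, 0, 0, 0, 0, 0],
  [0.06, 0, 0, 0, 0, 0, 0],
  [0.06, 0, 0, -0.17, 0, 0, 0],
  [0.06, 0, 0, -0.17, 0, 0, 0],
  [0.06, 0, 0, -0.17, 0, 0, 0],
  [0.06, 0, 0, -0.17, 0, 0, 0],
  [0.06, 0, 0, -0.17, 0, 0, 0],
  [0.06, -0.09, 0.246, -0.17, 0, 0, 0],
  [0.06, -0.09, 0.246, -0.17, 0, 0, 0],
  [0.06, -0.09, 0.246, -0.17, 0, 0, 0],
  [0.06, -0.09, 0.246, -0.17, 0, 0, 0],
  [0.06, -0.09, 0.246, -0.17, 0, 0, 0],
  [0.06, -0.09, 0.246, -0.17, 0, 0, 0],
  [0.06, -0.09, 0.246, -0.17, 0, 0, 0],
  [0.06, -0.09, 0.246, -0.17, 0, 0, 0],
  [0.06, -0.09, 0.246, -0.17, 0, 0, 0],
])

```text
t: 11.72
tool_pos: [0.4986, 0.3145, 0.221]
tool_rot: [0.305, -3.125, 0.002]
contact_force: [-0.2, -1.0, 0.0]
opening: 0.06
grip_force: 0.0
```

```bash
python3 - <<'E'
from h import *
p=cam('wrist');im=viewer.get_image('wrist');cv2.imwrite('pics/w4.png',im[:,:,::-1])
o=telemetry.get_obs();Rt=R.from_rotvec(o['tool_rot']).as_matrix()
for a,c,s,m in blobs(im,'orange',(180,0,380,420),150):
    v=np.argwhere(m)[:,::-1];q=plane(p,c,.084)[0];print(a,c.round(1),s,q.round(4),(Rt.T@(q-o['tool_pos'])).round(4))
E
```

```text
1229 [283.3 200.2] [265 179  38  42] [0.4954 0.3147 0.084 ] [0.0029 0.0017 0.1372]
```

View pics/w4.png

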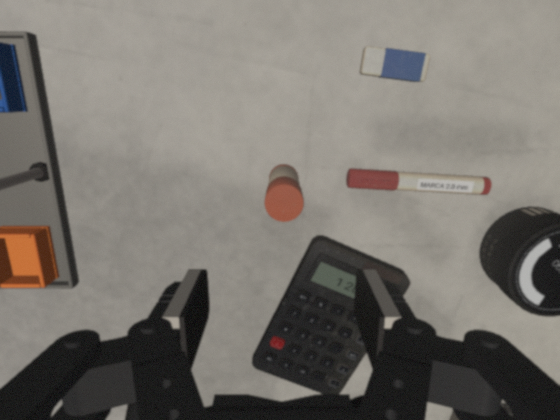

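The glue stick stands upright at (283,200), nothing close by.

step_hand([
  [0.06, 0.002, 0.001, 0.163, 0, 0, 0],
  [0.06, 0.002, 0.001, 0.163, 0, 0, 0],
  [0.06, 0.002, 0.001, 0.163, 0, 0, 0],
  [0.06, 0.002, 0.001, 0.163, 0, 0, 0],
  [0.06, 0.002, 0.001, 0.163, 0, 0, 0],
  [0.06, 0.002, 0.001, 0.163, 0, 0, 0],
  [0.06, 0.002, 0.001, 0.163, 0, 0, 0],
  [0.0, 0.002, 0.001, 0.163, 0, 0, 0],
  [0.0, 0.002, 0.001, 0.163, 0, 0, 0],
  [0.0, 0.002, 0.001, 0.163, 0, 0, 0],
  [0.0, 0.002, 0.001, 0.163, 0, 0, 0],
  [0.0, 0.002, 0.001, 0.163, 0, 0, 0],
  [0.0, 0.002, 0.001, 0.163, 0, 0, 0],
  [0.0, 0.002, 0.001, 0.163, 0, 0, 0],
], force=30)

```text
t: 12.93
tool_pos: [0.4989, 0.3161, 0.0623]
tool_rot: [-0.303, 3.122, 0.002]
contact_force: [0.2, -1.5, 6.9]
opening: 0.0279
grip_force: 29.2
```

step_hand([
  [0, 0, 0, -0.17, 0, 0, 0],
  [0, 0, 0, -0.17, 0, 0, 0],
  [0, 0, 0, -0.17, 0, 0, 0],
  [0, 0, 0, -0.17, 0, 0, 0],
  [0, 0, 0, -0.17, 0, 0, 0],
  [0, -0.07, -0.248, -0.17, 0, 0, 0],
  [0, -0.07, -0.248, -0.17, 0, 0, 0],
  [0, -0.07, -0.248, -0.17, 0, 0, 0],
  [0, -0.07, -0.248, -0.17, 0, 0, 0],
  [0, -0.07, -0.248, -0.17, 0, 0, 0],
  [0, -0.07, -0.248, -0.17, 0, 0, 0],
  [0, -0.07, -0.248, -0.17, 0, 0, 0],
  [0, -0.07, -0.248, -0.17, 0, 0, 0],
  [0, -0.07, -0.248, -0.17, 0, 0, 0],
  [0, -0.07, -0.248, -0.17, 0, 0, 0],
])

```text
t: 14.18
tool_pos: [0.6127, 0.0865, 0.2291]
tool_rot: [0.305, -3.127, -0.001]
contact_force: [0.0, -0.5, -1.1]
opening: 0.0278
grip_force: 30.0
```

```bash
python3 - <<'E'
from h import *
p=cam('wrist');o=telemetry.get_obs();im=viewer.get_image('wrist');cv2.imwrite('pics/w5.png',im[:,:,::-1]);Rt=R.from_rotvec(o['tool_rot']).as_matrix()
for a,c,s,m in blobs(im,'orange',(180,0,380,420),150):
    v=np.argwhere(m)[:,::-1]
    for z in (.029,o['tool_pos'][2]+.026):
        r=cv2.minAreaRect(plane(p,v,z)[:,:2].astype(np.float32));q=np.array([*r[0],z]);print(a,c.round(1),s,q.round(4),np.round(r[1],4),r[2],(Rt.T@(q-o['tool_pos'])).round(4))
print(o['tool_pos'])
E
```

```text
3379 [280.4 186.2] [255 154  52  76] [0.6201 0.0868 0.029 ] [0.0687 0.0462] 11.139741897583008 [-0.0073 -0.0013  0.2001]
3379 [280.4 186.2] [255 154  52  76] [0.5642 0.0765 0.2551] [0.0207 0.0139] 11.139748573303223 [ 0.0495 -0.0005 -0.026 ]
7527 [279.1 323.8] [236 262  91 114] [0.7543 0.1064 0.029 ] [0.1258 0.0915] 35.634803771972656 [-0.1428 -0.008   0.2   ]
7527 [279.1 323.8] [236 262  91 114] [0.6046 0.0824 0.2551] [0.0379 0.0276] 35.63481521606445 [ 0.0087 -0.0025 -0.026 ]
[0.61266689 0.08653133 0.22906271]
```

View pics/w5.png

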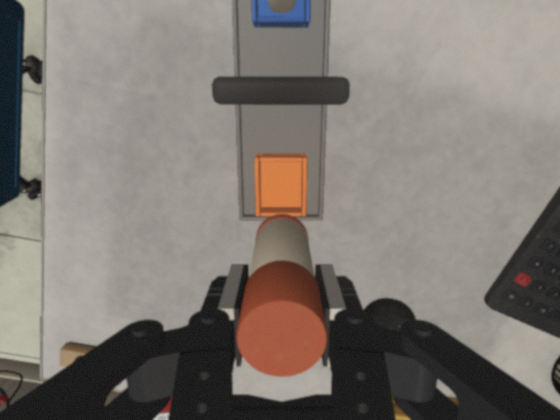

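The empty orange well is at (281,185). The glue stick hangs upright, its base edge at (282,214) and its cap top near (281,328).

```bash
python3 - <<'E'
from h import *
p=cam('wrist');o=telemetry.get_obs();Rt=R.from_rotvec(o['tool_rot']).as_matrix();z0=o['tool_pos'][2]
for uv,z in(((282,214),z0-.0623),((281,374),z0+.0257),((281,185),.029)): q=plane(p,uv,z)[0];print(q.round(4),(Rt.T@(q-o['tool_pos'])).round(4))
E
```

```text
[0.597  0.0837 0.1668] [ 0.0159 -0.      0.0623]
[0.6219 0.0883 0.2548] [-0.0095 -0.0004 -0.0257]
[0.6131 0.0861 0.029 ] [-0.0003 -0.0009  0.2001]
```

step_hand([
  [0, -0.003, -0.001, 0.12, 0, 0, 0],
  [0, -0.003, -0.001, 0.12, 0, 0, 0],
  [0, -0.003, -0.001, 0.12, 0, 0, 0],
  [0, -0.003, -0.001, 0.12, 0, 0, 0],
  [0, -0.003, -0.001, 0.14, 0, 0, 0],
  [0, -0.003, -0.001, 0.15, 0, 0, 0],
  [0, -0.003, -0.001, 0.155, 0, 0, 0],
  [0, -0.003, -0.001, 0.155, 0, 0, 0],
  [0, -0.003, -0.001, 0.157, 0, 0, 0],
  [0, -0.003, -0.001, 0.158, 0, 0, 0],
  [0, -0.003, -0.001, 0.159, 0, 0, 0],
  [0, -0.003, -0.001, 0.159, 0, 0, 0],
])

```text
t: 15.23
tool_pos: [0.6171, 0.0849, 0.0713]
tool_rot: [-0.303, 3.125, -0.0]
contact_force: [-0.4, 0.1, 3.2]
opening: 0.0278
grip_force: 30.2
```

step_hand([
  [0.06, 0, 0, 0, 0, 0, 0],
  [0.06, 0, 0, 0, 0, 0, 0],
  [0.06, 0, 0, 0, 0, 0, 0],
  [0.06, 0, 0, -0.18, 0, 0, 0],
  [0.06, 0, 0, -0.18, 0, 0, 0],
  [0.06, 0, 0, -0.18, 0, 0, 0],
  [0.06, 0, 0, -0.18, 0, 0, 0],
  [0.06, 0, 0, -0.18, 0, 0, 0],
])

```text
t: 15.9
tool_pos: [0.6191, 0.085, 0.2588]
tool_rot: [-0.302, 3.115, -0.001]
contact_force: [0.8, 0.1, 0.4]
opening: 0.0599
grip_force: 0.0
```

step_hand([
  [0.06, 0.08, 0.002, 0, 0, 0, 1.571],
  [0.06, 0.08, 0.002, 0, 0, 0, 1.571],
  [0.06, 0.08, 0.002, 0, 0, 0, 1.571],
  [0.06, 0.08, 0.002, 0, 0, 0, 1.571],
  [0.06, 0.08, 0.002, 0, 0, 0, 1.571],
  [0.06, 0.08, 0.002, 0, 0, 0, 1.571],
  [0.06, 0.08, 0.002, 0, 0, 0, 1.571],
  [0.06, 0.08, 0.002, 0, 0, 0, 1.571],
  [0.06, 0.08, 0.002, 0, 0, 0, 1.571],
  [0.06, 0.08, 0.002, 0, 0, 0, 1.571],
  [0.06, 0.08, 0.002, 0, 0, 0, 1.571],
  [0.06, 0.08, 0.002, 0, 0, 0, 1.571],
  [0.06, 0.08, 0.002, 0, 0, 0, 1.571],
  [0.06, 0.08, 0.002, 0, 0, 0, 1.571],
  [0.06, 0.08, 0.002, 0, 0, 0, 1.571],
  [0.06, 0.08, 0.002, 0, 0, 0, 1.571],
])

```text
t: 17.23
tool_pos: [0.5373, 0.0715, 0.2498]
tool_rot: [-1.995, -2.427, 0.0]
contact_force: [0.6, 0.1, 0.4]
opening: 0.0603
grip_force: 0.0
```

```bash
python3 - <<'E'
from h import *
p=cam('wrist');o=telemetry.get_obs();im=viewer.get_image('wrist');cv2.imwrite('pics/w6.png',im[:,:,::-1]);cv2.imwrite('pics/s6.png',viewer.get_image('scene')[:,:,::-1]);Rt=R.from_rotvec(o['tool_rot']).as_matrix()
for a,c,s,m in blobs(im,'black',(200,60,360,300),200):
    v=np.argwhere(m)[:,::-1];r=cv2.minAreaRect(plane(p,v,.151)[:,:2].astype(np.float32));q=np.array([*r[0],.151]);print(a,c.round(1),s,q.round(4),np.round(r[1],4),r[2],(Rt.T@(q-o['tool_pos'])).round(4))
t=cam('top');im=viewer.get_image('top')
for k in('blue','orange'):
    for a,c,s,m in blobs(im,k,(310,165,390,290)):
        v=np.argwhere(m)[:,::-1];print('top',k,a,c.round(1),cv2.minAreaRect(plane(t,v,.029)[:,:2].astype(np.float32)))
E
```

```text
2082 [278.8 216.7] [268 161  23 111] [0.5365 0.0738 0.151 ] [0.0137 0.0722] 10.539663314819336 [ 0.0024 -0.0003  0.0988]
218 [203.2 285.4] [200 270   8  30] [0.4964 0.0189 0.151 ] [0.0047 0.0215] 7.78142786026001 [-0.0437 -0.0503  0.0988]
top blue 189 [351.4 261. ] ((0.45825639367103577, 0.06605208665132523), (0.0321354977786541, 0.05531105399131775), 87.70170593261719)
top orange 1905 [380.1 223.5] ((0.5334718823432922, 0.0054439641535282135), (0.043787531554698944, 0.26779457926750183), 87.36997985839844)
top orange 554 [340.4 188.8] ((0.6157744526863098, 0.08448144793510437), (0.056864067912101746, 0.053683068603277206), 10.746395111083984)
```

View pics/w6.png

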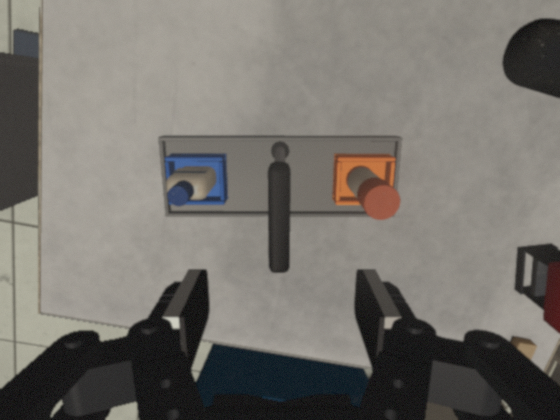

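Both things stand upright in the right wells: blue cap at (180,190) in blue, orange cap at (380,198) in orange. The handle lies along the tool x axis at (279,217), 13.7 x 72.2 mm as it should be.

step_hand([
  [0.06, 0.002, 0, 0.111, 0, 0, 0],
  [0.06, 0.002, 0, 0.111, 0, 0, 0],
  [0.06, 0.002, 0, 0.111, 0, 0, 0],
  [0.06, 0.002, 0, 0.111, 0, 0, 0],
  [0.06, 0.002, 0, 0.111, 0, 0, 0],
  [0.06, 0.002, 0, 0.111, 0, 0, 0],
  [0.0, 0.002, 0, 0.111, 0, 0, 0],
  [0.0, 0.002, 0, 0.111, 0, 0, 0],
  [0.0, 0.002, 0, 0.111, 0, 0, 0],
  [0.0, 0.002, 0, 0.111, 0, 0, 0],
  [0.0, 0.002, 0, 0.111, 0, 0, 0],
  [0.0, 0.002, 0, 0.111, 0, 0, 0],
  [0.0, 0.002, 0, 0.111, 0, 0, 0],
  [0.0, 0.002, 0, 0.111, 0, 0, 0],
  [0.0, 0.002, 0, 0.111, 0, 0, 0],
], force=90)

```text
t: 18.63
tool_pos: [0.5378, 0.0734, 0.1408]
tool_rot: [1.996, 2.424, 0.002]
contact_force: [-2.2, -0.7, 6.5]
opening: 0.0127
grip_force: 89.0
```

step_hand([
  [0, 0, 0, -0.005, 0, 0, 0],
  [0, 0, 0, -0.012, 0, 0, 0],
  [0, 0, 0, -0.02, 0, 0, 0],
  [0, 0, 0, -0.03, 0, 0, 0],
  [0, 0, 0, -0.04, 0, 0, 0],
  [0, 0, 0, -0.05, 0, 0, 0],
  [0, 0, 0, -0.06, 0, 0, 0],
  [0, 0, 0, -0.07, 0, 0, 0],
  [0, 0, 0, -0.08, 0, 0, 0],
  [0, 0, 0, -0.09, 0, 0, 0],
  [0, 0, 0, -0.1, 0, 0, 0],
  [0, 0, 0, -0.11, 0, 0, 0],
  [0, 0, 0, -0.12, 0, 0, 0],
  [0, 0, 0, -0.13, 0, 0, 0],
  [0, 0, 0, -0.138, 0, 0, 0],
  [0, 0, 0, -0.145, 0, 0, 0],
  [0, 0, 0, -0.15, 0, 0, 0],
  [0, 0, 0, -0.152, 0, 0, 0],
  [0, 0, 0, -0.152, 0, 0, 0],
  [0, 0, 0, -0.152, 0, 0, 0],
])

```text
t: 20.3
tool_pos: [0.5369, 0.0735, 0.2906]
tool_rot: [-1.997, -2.425, 0.001]
contact_force: [-1.0, 0.4, -4.2]
opening: 0.0128
grip_force: 87.8
```

step_hand([
  [0, 0, 0, 0, 0, 0, 0],
  [0, 0, 0, 0, 0, 0, 0],
  [0, 0, 0, 0, 0, 0, 0],
  [0, 0, 0, 0, 0, 0, 0],
  [0, 0, 0, 0, 0, 0, 0],
  [0, 0, 0, 0, 0, 0, 0],
])

```text
t: 20.8
tool_pos: [0.537, 0.0734, 0.2909]
tool_rot: [-1.997, -2.425, 0.0]
contact_force: [0.2, -0.4, -3.1]
opening: 0.0125
grip_force: 87.8
```

```bash
python3 - <<'E'
from h import *
o=telemetry.get_obs();print(o['wrist_torque'],abs(o['dq']).max())
a=viewer.get_image('scene');b=viewer.get_image('wrist')
cv2.imwrite('pics/end.png',np.hstack([cv2.resize(x,(400,300)) for x in(a,b)])[:,:,::-1])
E
```

```text
[0.02707023 0.02293028 0.02500038] 0.012286265951814118
```

View pics/end.png

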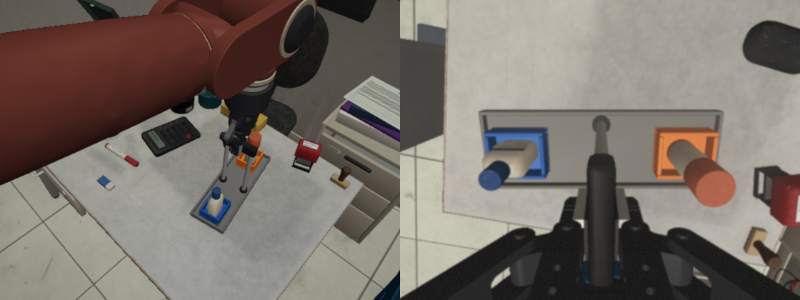

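The caddy hangs level, its edge horizontal from (480,110) to (722,110). Both things are in their wells, bottle at (500,165) and glue stick at (700,170), and the arm is still.

```bash
python3 -c "
from station import ctrl, viewer, telemetry, finish_job
print(finish_job())"
```

```text
the job is handed in; nothing more can be done
None
```

I swapped the glue stick and the correction fluid bottle into their own wells, lifted the caddy by its handle to about 15 cm and handed the job in at about 21 s with it held level and still; the hand-in returned no verdict.

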